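Draw the microscope stand into line with a drift and pin it down

ROBOT

A 7-joint arm with a two-finger parallel gripper is mounted at the origin on the work surface. World frame = base frame: x ahead of the robot, y to its left, z up, the work surface at z = 0. Lengths are in m, angles in degrees, forces in N, time in s.
With the tool pointing down it reaches from about 0.35 to 0.9 m from the base axis. Payload 7.2 kg.
Tool frame: the origin (TCP) lies on the centre line of the jaws, within the pads' length; the fingertips stand 25 mm ahead of it and the grasp point (between the pads) lies 6 mm ahead of it; z points along the fingers, y is the line along which they close (so a half turn about z gives the same grasp; the last joint's range is limited). The gripper opens to 85 mm and grips with 20 to 120 N. Pads are 22 mm wide; open, the fingers measure 114 mm over their backs; the gripper's body (76 mm by 85 mm) begins 54 mm behind the grasp point. The pads swing forward as they close: fully open they stand 13 mm farther back than shut.
Start: joints at [-72.147, 23.554, -0.728, 91.456, 0.321, 64.991, -4.71], TCP at [0.232, 0.58, 0.256] pointing down, gripper open.
Joint ranges: [-169.25, 169.25], [-16.82, 113.86], [-84.01, 82.57], [7.8, 145.47], [-59.2, 239.2], [7.22, 106.19], [-163.78, 163.78]. Speed limits (degrees/s): [136.94, 136.94, 172.46, 172.46, 180, 180, 180].

INTERFACE

Orientations are given as [roll, pitch, yaw] about the fixed x, y, z axes, in that order (R = Rz(yaw) Ry(pitch) Rx(roll)).
In Python, from station import readout, viewer, bot, models gives the robot as it stands. The module is installed in compiled form; this text tells all that it offers.
- The arm moves only by the tool step_arm, never from a script. Its arguments are lists of equal length, an entry for each row: "delta_pos": the shift along the tool's x, y, z in m, a list of three; "yaw": the turn about the tool's z in degrees. In form: {"delta_pos": [[dx, dy, dz], ...], "yaw": [yaw, ...]}. A call has 1 to 10 rows; each row shifts and turns the commanded pose from where the row before left it, along the tool's axes as they then stand; what a row does not reach is not made up. A row lasts 1/10 s, in which the tool goes at most 50 mm and 8.59 degrees, less where a joint would pass 70% of its speed; a pose out of reach is approached as far as the arm can. A call with a gripper value outside its range is refused whole. "gripper" is the opening, from 0 (shut) to 1 (fully open), set as the call begins (left out, the last holds). The fingers move at their own pace and stop on an object; "grip_force" is the grip in N (left out, the last holds). Time passes only in rows, so rows that do not move let the fingers close. It gives the time, the measured TCP pose, the force, the opening and the grip force at its end, in the units of the state.
- readout.sense(): the state, without advancing time (a new reading comes with each control period).
- viewer.snapshot(name): name is "scene" or "top" or "wrist"; returns the picture (400x640x3 uint8, red, green, blue); there is no depth.
- viewer.get_calibration(name): a dict with "vertical_fov" (degrees; the focal length in pixels is half the picture's height over the tangent of half this angle, whatever the lens; pixels are square), "cx", "cy" (the principal point, pixels), "view" (4x4, takes a point from world to camera coordinates); the wrist camera has in their place "tool_from_camera" (4x4, takes a point from camera to tool coordinates, whose origin is the TCP and whose axes are the flange's). Camera axes: x right, y up, looking along -z (the intrinsics and any distortion apply to the point x, -y, -z); pixel columns grow to the right and rows downward; lengths in m; the calibration is good to about 2 mm. A picture is of the moment at which its call begins: read the wrist's pose just before it. get_calibration takes no time and is no camera call.
- bot.job_done(): hands the job in; it is judged then, once.
Trained networks look in the newest picture that a camera, given by its name, has taken for a name from the list of things; names that differ only in an ending like _2 or _b are one class to them, and where a whole thing is asked for, a point or a joint stands for the part that bears it (a point fixed in the world has none). Each returns a list of dicts, best first, with "score" (0 to 1); they miss things now and then, are a little off and sometimes report something else, mostly with a low value. They report only what shows in the picture. A call takes as long as a camera call. They do not tell look-alikes from the thing itself.
- models.spot_in(camera, label): "rect" ([left, top, right, bottom] in pixels, round what is visible of it).
- models.cut_out(camera, label): "mask" (400x640 bool, what is visible of it) and "rect" ([left, top, right, bottom] in pixels, round what is visible of it).
- models.place_of(camera, label): "centre" ([column, row] in pixels: a listed point, or the origin of a listed thing).
The state is a dict: "clock": time; "qpos": joint angles; "qd": joint speeds; "joint_efforts": joint torques, N m; "position": TCP position; "eef_rot": TCP orientation; "force": force on the tool from outside, world axes, zero at the start; "wrist_torque": the same for the moment, N m; "width": finger opening in m; "gripper_force": force on a finger pad.
Only numpy, scipy, OpenCV 4.12 (cv2) and the standard library are available. Lean on these libraries where they do the work, as an engineer would, in place of code of your own. Each camera call takes 0.05 s, during which the arm holds its last target. There are 200 camera calls.

TASK

The microscope stand has been knocked out of place on its steel plate, so its two front pin holes no longer line up with the holes underneath. Feel the orange taper drift through the front left hole into the plate's hole and push it in until its collar is flat on the foot, so that the drift, not the gripper, draws the stand into line; leave it standing there and then put the black pin fully home in the front right hole. Go gently: a push of 20 N is plenty for either, so ease off and feel again if it jams, keep the gripper off the stand and leave the other things alone.

Things in the scene. Friction and masses are not known exactly. Their poses are not given: they have to be found in the camera images.
- drift_grip (a point): Middle of the orange plastic grip (17 mm diameter, 60 mm long) of the steel taper drift, on its axis, z up along the drift; the grip is where to hold it. The underside of its collar is 35 mm below this point, its tip 85 mm below, the grip's top 31 mm above.
- pin_grip (a point): Middle of the black plastic grip (18 mm diameter, 60 mm long) of the steel quick-release pin, on its axis, z up along the pin; the grip is where to hold it. The underside of its collar is 35 mm below this point, its tip 71 mm below, the grip's top 31 mm above.
- drift_collar (a point): Centre of the underside of the drift's collar (26 mm diameter, 6 mm thick, just under the grip). Below it are 50 mm of steel: 22 mm straight at 15 mm diameter, then a nose tapering evenly over 28 mm to a flat 6 mm tip. When fully home this point lies in the hole's mouth. Drift 0.15 kg.
- pin_collar (a point): Centre of the underside of the pin's collar (26 mm diameter, 6 mm thick, just under the grip). Below it are 36 mm of steel, 14 mm in diameter, the last 12 mm tapering to a 7 mm tip. When fully home this point lies in the hole's mouth. Pin 0.11 kg.
- block: Wooden tool block 66 x 200 x 60 mm, fixed to the bench, origin under its centre, y along its length. Three 16.5 mm holes, 55 mm deep, 62 mm apart along y, hold the drift, the pin and a blue screwdriver (leave it alone) in any order, upright, each hanging by its collar on the block's top with 66 mm standing above it: lift clear of the neighbours.
- hole_left (a point): Mouth of the front left hole in the top of the stand's cream foot, 52 mm above the bench, ringed in bare steel; x from the foot's front to its pillar, y left, z up. Through-hole 16 mm wide in the 12 mm foot. Under the foot is the fixed steel plate, 16 mm thick, with its own 16 mm hole, 6 to 9 mm out of line at the start (which way is not measured: look or feel); below, 24 mm of air.
- hole_right (a point): Mouth of the front right hole in the foot, like the left one, 140 mm to its right (-y), also over a 16 mm hole in the plate. Once the drift is home in the left hole, this one is within about 2 mm of its plate hole.
- stand: Cream microscope stand, head off: foot 240 x 190 x 12 mm and a pillar with focus knobs, 0.33 m tall, all of it 90 mm or more behind the front holes' line. Origin under the foot, 190 mm behind the front holes' midpoint; x front to back, y left. A pin in a slot at the back holds it down; on the plate it turns about that pin and slides along x against about 8 N of dry friction, and stays where it is put.
Mind the look-alikes: they are no part of the job. Leave any yellow look-alike of the part that bears pin_grip alone. Of the things that look like the part that bears drift_grip, the larger one is meant.

How it is judged (in metres and radians):
On the way, in this order (a step that is already met when the one before it is completed fails the run):
1. the drift is fully home in the front left hole (z of drift_collar in the frame of hole_left between -0.002 and 0.002 m and horizontal distance between drift_collar and hole_left below 0.003 m and angle between drift_collar's own z axis and vertical below 0.09 rad), for 0.2 s.
2. the pin is fully home in the front right hole (z of pin_collar in the frame of hole_right between -0.002 and 0.002 m and horizontal distance between pin_collar and hole_right below 0.003 m and angle between pin_collar's own z axis and vertical below 0.09 rad), for 0.2 s.
At the end, for the whole second after the job is handed in: The drift stands in the front left hole and the pin in the front right hole, each with its collar within 2 mm of the foot's top face, within 3 mm of the hole's centre and within 5 degrees of upright, both released and at rest (all of step 1 and all of step 2 and contact force between the fingers and drift below 0.2 N and linear speed of each of drift, pin below 0.02 m/s and contact force between the fingers and pin below 0.2 N); the robot touches nothing.
It fails at once if the drift or the pin is forced: the contact forces on it from the stand and the plate add up to more than 45 N (contact force between any of drift, pin and plate above 45 N).
It fails at once if the gripper or arm shoves the stand (more than 8 N) (contact force between any of the fingers, the arm and stand above 8 N).
It fails at once if another thing on the bench is moved by more than 20 mm (distance of any of dish_a, dish_b, pen, jar, ethanol, beaker, objective, driver from where it was at the start of the episode above 0.02 m).
It also fails if it takes over 72 s, if anything falls off the work surface, if the arm or the gripper's body presses on something with over 40 N, if the wrist force passes 120 N, or if a joint passes its speed limit or range.

## Working session

There is one attempt and no reset: what is moved stays moved. The work goes in short steps, Python scripts to look and compute and a tool call to move; the robot and the scene stay as the last step left them, time stands still between calls to the robot, and variables do not carry over. Pictures are saved under pics/ and viewed, at most 15 in all, crops included, and the job is handed in when it is done.

Besides the shell and the picture viewer there is one more tool, called as a command line: name --pt "numbers of a row" for each row, then --argument value for the rest. step_arm: Moves the arm, as the interface text tells. Its arguments: {"type":"object","properties":{"delta_pos":{"type":"array"},"yaw":{"type":"array"},"gripper":{"type":"number"},"grip_force":{"type":"number"}},"required":["delta_pos","yaw"]}

```bash
mkdir -p pics; cat > h.py <<'E'
import numpy as np, cv2
from station import readout, viewer, bot, models
from scipy.spatial.transform import Rotation as R
def snap(cam,fn=None):
    s=readout.sense(); im=viewer.snapshot(cam)
    if fn: cv2.imwrite('pics/'+fn,im[:,:,::-1])
    return s,im
def cam_pose(cam,s):
    c=viewer.get_calibration(cam)
    f=200/np.tan(np.radians(c['vertical_fov'])/2)
    if cam=='wrist':
        T=np.eye(4);T[:3,:3]=R.from_euler('xyz',s['eef_rot'],degrees=True).as_matrix();T[:3,3]=s['position']
        W=T@np.array(c['tool_from_camera'])
    else: W=np.linalg.inv(np.array(c['view']))
    return W,f,c['cx'],c['cy'],c
def ray(cam,s,px):
    W,f,cx,cy,c=cam_pose(cam,s)
    d=np.array([(px[0]-cx)/f,-(px[1]-cy)/f,-1.])
    return W[:3,3],W[:3,:3]@d
def atz(cam,s,px,z):
    o,d=ray(cam,s,px); return o+d*(z-o[2])/d[2]
def proj(cam,s,p):
    W,f,cx,cy,c=cam_pose(cam,s)
    q=np.linalg.inv(W)@np.append(p,1); return np.array([cx+f*q[0]/-q[2],cy-f*q[1]/-q[2]])
E
python3 - <<'E'
from h import *
s,_=snap('top','top.png')
print(s)
for c in ['top','scene']:
    if c=='scene': snap('scene','scene.png')
    print(viewer.get_calibration(c))
    for l,z in [('drift_grip',.091+.004),('pin_grip',.095),('hole_left',.052),('hole_right',.052),('block',0),('stand',.04)]:
        for r in models.place_of(c,l)[:4]: print(c,l,np.round(r['score'],2),np.round(r['centre'],1),np.round(atz(c,s,r['centre'],z),4))
print(viewer.get_calibration('wrist'))
a=cv2.imread('pics/top.png');b=cv2.imread('pics/scene.png')
E
```

```text
{'clock': 0.0, 'qpos': array([-72.14662246,  23.60055844,  -0.72875334,  91.5061149 ,
         0.31960292,  64.99117521,  -4.70857265]), 'qd': array([ 0.06098592,  0.01970521, -0.01104784, -0.02911221,  0.03288193,
        0.02286113,  0.03039193]), 'joint_efforts': array([-5.53740392e-04, -6.00613403e+01,  6.81768078e-01, -2.99422181e+01,
        1.37546533e-02,  1.03699483e-02, -1.82390738e-05]), 'position': array([0.23155932, 0.58000473, 0.25543236]), 'eef_rot': array([-1.79904331e+02,  5.52753906e-03,  1.58241462e+02]), 'force': array([-0.50588889,  0.13864422,  0.37675369]), 'wrist_torque': array([-0.01632323,  0.00498357,  0.02082952]), 'gripper_force': 0.0, 'width': 0.08556159141519382}
{'vertical_fov': 42.95744411976168, 'cx': 315.86851293613273, 'cy': 199.60654346754023, 'view': array([[-1.47237952e-02, -9.99888655e-01, -2.42636979e-03,
        -9.73517127e-02],
       [ 9.92934080e-01, -1.49070675e-02,  1.17727195e-01,
        -6.26394690e-01],
       [-1.17750257e-01, -6.75834149e-04,  9.93043010e-01,
        -1.11713911e+00],
       [ 0.00000000e+00,  0.00000000e+00,  0.0
[... 1130 characters left out ...]
0.2295  0.095 ]
scene pin_grip 0.65 [231.9 209. ] [ 0.4998 -0.2578  0.095 ]
scene hole_left 0.81 [348.5 166.6] [0.5529 0.0894 0.052 ]
scene hole_right 0.58 [304.3 188. ] [ 0.5263 -0.0573  0.052 ]
scene stand 0.88 [387.9 214.2] [ 0.7261 -0.0083  0.04  ]
{'vertical_fov': 61.37583222360572, 'cx': 321.32749064514735, 'cy': 192.404381711992, 'tool_from_camera': array([[-6.13570133e-05,  9.50860330e-01,  3.09620137e-01,
         8.06886262e-02],
       [ 9.99999992e-01,  2.41635325e-05,  1.23961150e-04,
        -3.08705331e-04],
       [ 1.10388224e-04,  3.09620143e-01, -9.50860324e-01,
        -1.16838080e-01],
       [ 0.00000000e+00,  0.00000000e+00,  0.00000000e+00,
         1.00000000e+00]])}
```

View pics/top.png

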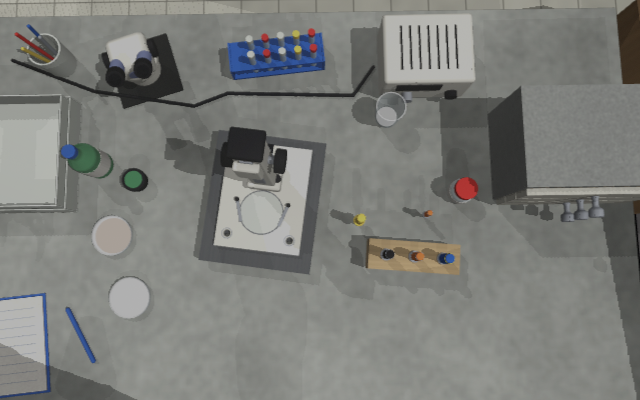

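View pics/scene.png

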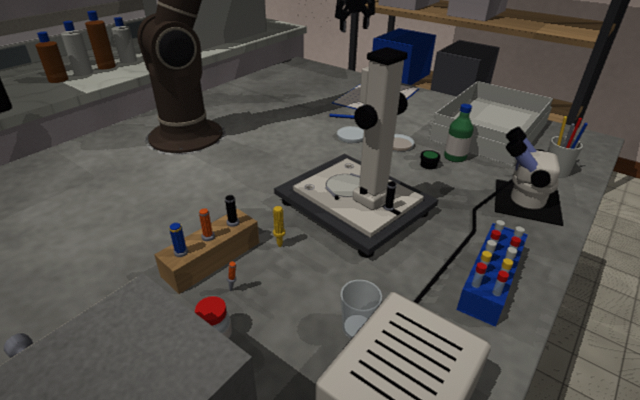

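The top and scene views agree. In the block, the black pin is at about (388,254), the orange drift at (416,258) and the blue driver at (447,258). The small orange look-alike is at (428,213), the yellow one at (360,220), and the foot holes are at (227,233) and (290,240). I'll pass over the holes first to look at them from close by.

```bash
cat >> h.py <<'E'
def plan(tgt,yaw,step=.04,frm=None):
    s=readout.sense(); p=np.array(s['position']); y=s['eef_rot'][2]
    if frm is not None: p=np.array(frm[:3]); y=frm[3]
    tgt=np.array(tgt,float); dy=(yaw-y+180)%360-180
    n=int(np.ceil(max(np.linalg.norm(tgt-p)/step,abs(dy)/8.4,1))); D=[];Y=[]
    for i in range(n):
        t=np.radians(y); w=(tgt-p)/(n-i)
        d=np.round([np.cos(t)*w[0]+np.sin(t)*w[1], np.sin(t)*w[0]-np.cos(t)*w[1], -w[2]],3)
        dd=round((dy)/n,1)
        p=p+np.array([np.cos(t)*d[0]+np.sin(t)*d[1], np.sin(t)*d[0]-np.cos(t)*d[1], -d[2]]); y-=dd*-1
        D.append(d.tolist());Y.append(-dd)
    for k in range(0,n,10): print(D[k:k+10],Y[k:k+10])
    print('end',p,y)
E
python3 -c "
from h import *
plan([.49,.02,.27],90)"
```

```text
[[-0.028, -0.027, -0.001], [-0.03, -0.024, -0.001], [-0.032, -0.022, -0.001], [-0.033, -0.02, -0.001], [-0.035, -0.017, -0.001], [-0.036, -0.014, -0.001], [-0.037, -0.012, -0.001], [-0.037, -0.009, -0.001], [-0.038, -0.006, -0.001], [-0.038, -0.003, -0.001]] [np.float64(4.3), np.float64(4.3), np.float64(4.3), np.float64(4.3), np.float64(4.3), np.float64(4.3), np.float64(4.3), np.float64(4.3), np.float64(4.3), np.float64(4.3)]
[[-0.039, -0.0, -0.001], [-0.038, 0.002, -0.001], [-0.038, 0.005, -0.0], [-0.038, 0.008, -0.001], [-0.037, 0.011, -0.0], [-0.036, 0.014, -0.001]] [np.float64(4.3), np.float64(4.3), np.float64(4.3), np.float64(4.3), np.float64(4.3), np.float64(4.3)]
end [0.48979026 0.01972802 0.27032305] 89.43989948848294
```

step_arm --pt "-0.028 -0.027 -0.001" --pt "-0.03 -0.024 -0.001" --pt "-0.032 -0.022 -0.001" --pt "-0.033 -0.02 -0.001" --pt "-0.035 -0.017 -0.001" --pt "-0.036 -0.014 -0.001" --pt "-0.037 -0.012 -0.001" --pt "-0.037 -0.009 -0.001" --pt "-0.038 -0.006 -0.001" --pt "-0.038 -0.003 -0.001" --yaw '[4.3, 4.3, 4.3, 4.3, 4.3, 4.3, 4.3, 4.3, 4.3, 4.3]'

```text
clock: 1.7
position: [0.3942, 0.2288, 0.2667]
eef_rot: [180.0, -0.0, 115.1]
force: [1.1, -0.1, 0.9]
width: 0.085
gripper_force: 0.0
```

step_arm --pt "-0.039 0 -0.001" --pt "-0.038 0.002 -0.001" --pt "-0.038 0.005 0" --pt "-0.038 0.008 -0.001" --pt "-0.037 0.011 0" --pt "-0.036 0.014 -0.001" --pt "0 0 0" --pt "0 0 0" --yaw '[4.3, 4.3, 4.3, 4.3, 4.3, 4.3, 0, 0]'

```text
clock: 2.5
position: [0.4899, 0.0191, 0.2703]
eef_rot: [180.0, -0.0, 89.3]
force: [-0.7, 1.0, -0.5]
width: 0.0855
gripper_force: 0.0
```

```bash
python3 - <<'E'
from h import *
s,im=snap('wrist','w1.png')
print(s['position'],s['eef_rot'],s['clock'],s['force'])
for l in ['hole_left','hole_right']:
    for r in models.place_of('wrist',l)[:2]: print(l,round(r['score'],2),np.round(r['centre'],1),np.round(atz('wrist',s,r['centre'],.052),4))
E
```

```text
[0.48986373 0.01913609 0.27031048] [ 1.79999054e+02 -5.47910947e-03  8.93487468e+01] 2.5 [-0.70601495  0.98095822 -0.45648447]
hole_left 0.83 [388.2  87.7] [0.553  0.0935 0.052 ]
hole_right 0.69 [362.8 225.8] [ 0.5326 -0.0488  0.052 ]
```

View pics/w1.png

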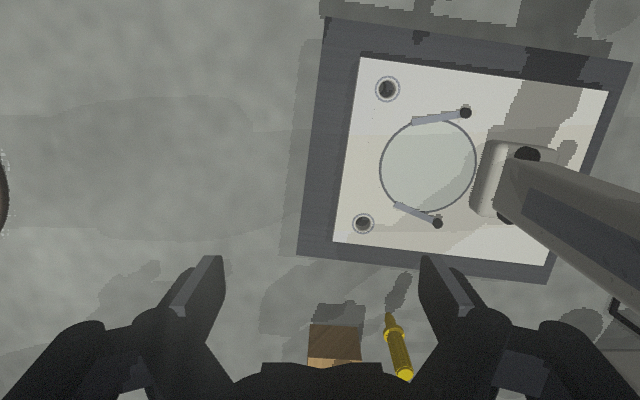

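```bash
python3 - <<'E'
import cv2,numpy as np
a=cv2.imread('pics/w1.png')
L=cv2.resize(a[68:108,368:408],(400,400),interpolation=cv2.INTER_CUBIC);Rr=cv2.resize(a[203:243,343:383],(400,400),interpolation=cv2.INTER_CUBIC)
o=np.hstack([L,Rr]); o=(255*(o/255.)**.5).astype('uint8'); cv2.imwrite('pics/c1.png',o)
E
```

```text
(no output)
```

View pics/c1.png

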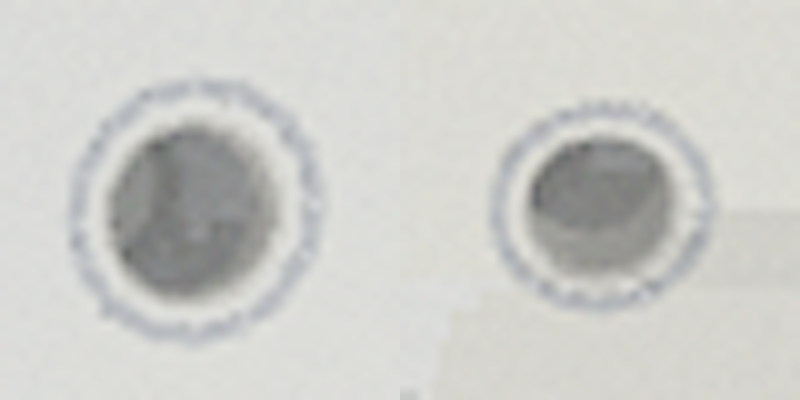

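```bash
python3 - <<'E'
from h import *
print('drift');plan([.492,-.319,.27],90)
E
```

```text
drift
[[-0.038, 0.001, 0.0], [-0.038, 0.001, 0.0], [-0.038, 0.0, 0.0], [-0.038, 0.001, 0.0], [-0.038, 0.0, 0.0], [-0.037, 0.001, 0.0], [-0.038, 0.0, 0.0], [-0.037, 0.001, 0.0], [-0.038, 0.0, 0.0]] [np.float64(-0.0), np.float64(-0.0), np.float64(-0.0), np.float64(-0.0), np.float64(-0.0), np.float64(-0.0), np.float64(-0.0), np.float64(-0.0), np.float64(-0.0)]
end [ 0.49189977 -0.31902505  0.27018049] 89.57850690180096
```

step_arm --pt "-0.001 0.016 0.038" --pt "-0.001 0.016 0.038" --pt "-0.001 0.016 0.037" --pt "-0.001 0.015 0.037" --pt "0 0 0" --pt "0 0 0" --yaw '[0, 0, 0, 0, 0, 0]'

```text
clock: 3.25
position: [0.552, 0.0158, 0.12]
eef_rot: [-179.9, 0.0, 89.5]
force: [1.0, 0.4, 1.2]
width: 0.0855
gripper_force: 0.0
```

```bash
python3 - <<'E'
from h import *
s,im=snap('wrist','w2.png')
print(s['position'],s['eef_rot'],s['clock'],s['force'])
for r in models.place_of('wrist','hole_left')[:2]: c=r['centre'];print(round(r['score'],2),np.round(c,1),np.round(atz('wrist',s,c,.052),4))
c=[int(v) for v in models.place_of('wrist','hole_left')[0]['centre']]
a=im[c[1]-25:c[1]+25,c[0]-25:c[0]+25,::-1]
a=cv2.resize(a,(500,500),interpolation=cv2.INTER_CUBIC); a=(255*(a/255.)**.5).astype('uint8')
cv2.imwrite('pics/c2.png',a)
plan([.492,-.319,.27],90)
E
```

```text
[0.55203703 0.01577567 0.12003554] [-1.79874707e+02  2.46276885e-02  8.95060136e+01] 3.25 [1.0137902  0.36948957 1.16106164]
0.85 [323.5  88.4] [0.5523 0.0924 0.052 ]
[[-0.034, -0.006, -0.015], [-0.033, -0.006, -0.015], [-0.034, -0.006, -0.015], [-0.033, -0.006, -0.015], [-0.033, -0.006, -0.015], [-0.034, -0.006, -0.015], [-0.033, -0.006, -0.014], [-0.034, -0.006, -0.015], [-0.033, -0.006, -0.014], [-0.034, -0.007, -0.015]] [np.float64(-0.1), np.float64(-0.1), np.float64(-0.1), np.float64(-0.1), np.float64(-0.1), np.float64(-0.1), np.float64(-0.1), np.float64(-0.1), np.float64(-0.1), np.float64(-0.1)]
end [ 0.49182224 -0.31928191  0.27033848] 90.47686270559159
```

View pics/c2.png

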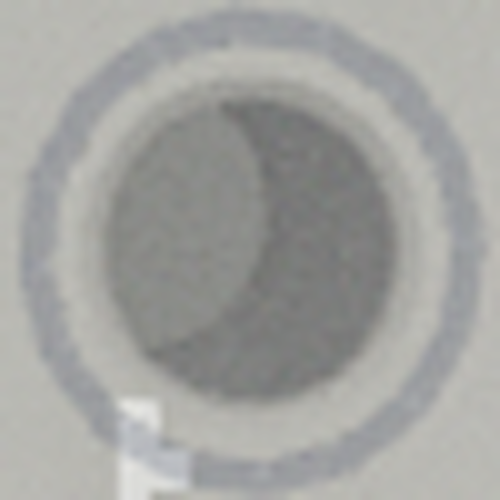

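The crop shows the lens-shaped overlap on the left of the hole: the plate's hole is about 7 mm off toward -x and slightly +y (about -6.8, +2.0 mm). Next I'll go over to the drift.

step_arm --pt "-0.034 -0.006 -0.015" --pt "-0.033 -0.006 -0.015" --pt "-0.034 -0.006 -0.015" --pt "-0.033 -0.006 -0.015" --pt "-0.033 -0.006 -0.015" --pt "-0.034 -0.006 -0.015" --pt "-0.033 -0.006 -0.014" --pt "-0.034 -0.006 -0.015" --pt "-0.033 -0.006 -0.014" --pt "-0.034 -0.007 -0.015" --yaw '[0, 0, 0, 0, 0, 0, 0, 0, 0, -0.4]'

```text
clock: 4.4
position: [0.4881, -0.3202, 0.2711]
eef_rot: [179.8, 0.0, 89.9]
force: [1.5, 0.1, -0.8]
width: 0.0854
gripper_force: 0.0
```

step_arm --pt "0 0 0" --pt "0 0 0" --yaw '[0, 0]'

```text
clock: 4.6
position: [0.4881, -0.3199, 0.2703]
eef_rot: [179.8, 0.0, 89.7]
force: [0.0, 0.4, 0.2]
width: 0.0857
gripper_force: 0.0
```

```bash
python3 - <<'E'
from h import *
s,im=snap('wrist','w3.png')
print(s['position'],s['eef_rot'],s['clock'],s['force'])
for l in ['drift_grip','pin_grip']:
  for r in models.place_of('wrist',l)[:3]: c=r['centre'];print(l,round(r['score'],2),np.round(c,1),np.round(atz('wrist',s,c,.095),4))
  for r in models.spot_in('wrist',l)[:3]: print(r['score'],r['rect'])
E
```

```text
[ 0.48812368 -0.31989498  0.27025541] [1.79807996e+02 2.04954517e-02 8.97272742e+01] 4.6 [0.0346265  0.38594758 0.17566133]
drift_grip 0.97 [457.9 171.3] [ 0.6096 -0.3164  0.095 ]
drift_grip 0.61 [330.7 176.5] [ 0.4958 -0.3205  0.095 ]
0.97 [316.7, 153.8, 338.6, 194.5]
0.56 [412.6, 164.1, 482.6, 185.9]
pin_grip 0.72 [333.7 107.5] [ 0.4981 -0.2603  0.095 ]
pin_grip 0.66 [424.  36.] [ 0.5694 -0.2056  0.095 ]
0.91 [400.8, 18.8, 447.2, 57.8]
0.62 [319.7, 89.3, 349.6, 120.4]
```

View pics/w3.png

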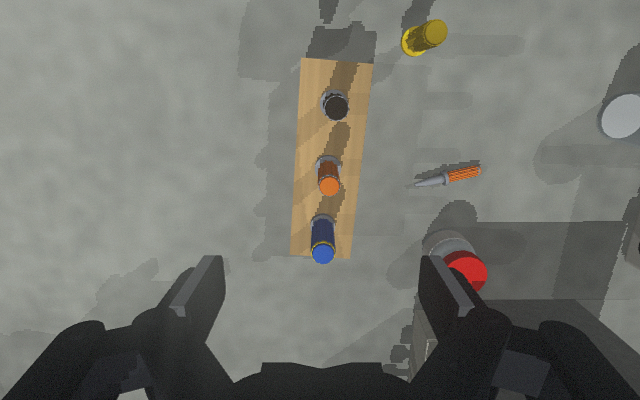

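```bash
python3 - <<'E'
from h import *
s=readout.sense()
for p,z in [((330,186.5),.126),((330.7,176.5),.095),((327.5,161.5),.066),((336.5,106),.126),((333.7,107.5),.095)]: print(p,atz('wrist',s,p,z))
plan([.495,-.320,.101],89.7)
E
```

```text
(330, 186.5) [ 0.49454465 -0.3174752   0.126     ]
(330.7, 176.5) [ 0.49594652 -0.31761813  0.095     ]
(327.5, 161.5) [ 0.49358223 -0.31051935  0.066     ]
(336.5, 106) [ 0.49894699 -0.25468905  0.126     ]
(333.7, 107.5) [ 0.49799168 -0.25785162  0.095     ]
[[-0.0, 0.001, 0.033], [-0.001, 0.001, 0.034], [-0.0, 0.001, 0.033], [-0.001, 0.002, 0.034], [-0.0, 0.001, 0.033]] [np.float64(0.1), np.float64(0.1), np.float64(0.1), np.float64(0.1), np.float64(0.1)]
end [ 0.49488236 -0.31983974  0.10117327] 89.4571864932712
```

step_arm --pt "0.001 0.003 0.034" --pt "0.001 0.002 0.034" --pt "0 0.001 0.034" --pt "0 0.001 0.034" --pt "0 0 0.033" --pt "0 0 0" --pt "0 0 0" --yaw '[0, 0, 0, 0, 0, 0, 0]'

```text
clock: 5.55
position: [0.4955, -0.3169, 0.0994]
eef_rot: [-179.9, -0.0, 89.9]
force: [0.9, 0.5, 0.6]
width: 0.0852
gripper_force: 0.0
```

step_arm --pt "0 0 0" --pt "0 0 0" --pt "0 0 0" --pt "0 0 0" --pt "0 0 0" --pt "0 0 0" --pt "0 0 0" --yaw '[0, 0, 0, 0, 0, 0, 0]' --gripper 0 --grip_force 25

```text
clock: 6.25
position: [0.4957, -0.3173, 0.0998]
eef_rot: [180.0, -0.0, 89.8]
force: [-1.8, 2.3, 5.8]
width: 0.0163
gripper_force: 25.2
```

step_arm --pt "0 0 0" --pt "0 0 -0.005" --pt "0 0 -0.015" --pt "0 0 -0.025" --pt "0 0 -0.03" --pt "0 0 -0.03" --pt "0 0 -0.03" --pt "0 0 -0.03" --pt "0 0 -0.005" --pt "0 0 0" --yaw '[0, 0, 0, 0, 0, 0, 0, 0, 0, 0]' --gripper 0 --grip_force 70

```text
clock: 7.25
position: [0.4957, -0.3175, 0.2706]
eef_rot: [179.9, 0.0, 89.8]
force: [-0.1, 0.1, -1.5]
width: 0.0154
gripper_force: 68.3
```

```bash
python3 - <<'E'
from h import *
s,im=snap('wrist','w4.png')
print(s['position'],s['eef_rot'],s['clock'],s['force'])
for l in ['drift_grip','drift_collar','pin_grip']:
  for r in models.place_of('wrist',l)[:3]: c=r['centre'];print(l,round(r['score'],2),np.round(c,1),np.round(atz('wrist',s,c,.095 if l=='pin_grip' else s['position'][2]-(.006 if l=='drift_grip' else .041)),4))
plan([.549,.0934,.20],89.7)
E
```

```text
[ 0.49565186 -0.31748823  0.27060009] [1.79877867e+02 3.24461001e-02 8.98334176e+01] 7.25 [-0.13023814  0.06911318 -1.47045787]
drift_grip 0.89 [324.2 290.3] [ 0.4955 -0.3215  0.2646]
drift_grip 0.89 [452.9 174.2] [ 0.544  -0.2709  0.2646]
drift_collar 0.94 [433.5 181.1] [ 0.5492 -0.2838  0.2296]
drift_collar 0.92 [321.  250.3] [ 0.4942 -0.3211  0.2296]
pin_grip 0.75 [324.3 110.4] [ 0.4974 -0.2603  0.095 ]
pin_grip 0.61 [416.5  41.2] [ 0.5709 -0.2068  0.095 ]
[[0.037, 0.005, 0.006], [0.037, 0.005, 0.006], [0.037, 0.005, 0.006], [0.037, 0.005, 0.006], [0.037, 0.005, 0.006], [0.038, 0.005, 0.006], [0.037, 0.005, 0.006], [0.038, 0.005, 0.006], [0.037, 0.004, 0.007], [0.038, 0.005, 0.006]] [np.float64(0.0), np.float64(0.0), np.float64(0.0), np.float64(0.0), np.float64(0.0), np.float64(0.0), np.float64(0.0), np.float64(0.0), np.float64(0.0), np.float64(0.0)]
[[0.037, 0.004, 0.007]] [np.float64(0.0)]
end [0.54897981 0.09311369 0.1998883 ] 89.84453720847206
```

View pics/w4.png

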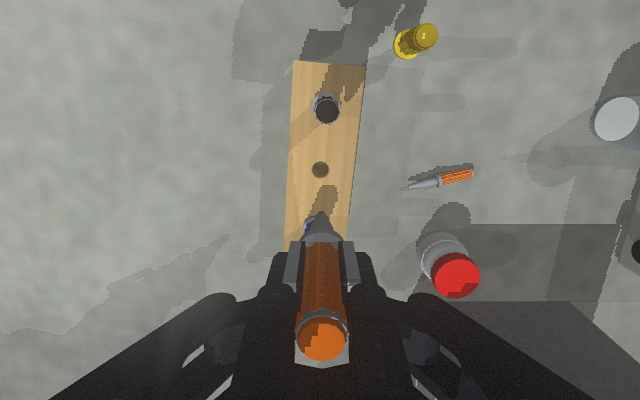

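```bash
python3 - <<'E'
from h import *
s=readout.sense();z=s['position'][2]
print(s['position'])
print('block hole',atz('wrist',s,(320.2,169.5),.06))
print('tip',atz('wrist',s,(320.3,214),z-.090))
for y in [-.3175,-.319,-.3205]: print(y,proj('wrist',s,[.4957,y,z-.09]),proj('wrist',s,[.4957,y,z-.041]),proj('wrist',s,[.4957,y,z+.025]))
E
```

```text
[ 0.49486754 -0.31674099  0.2678883 ]
block hole [ 0.49198242 -0.31877192  0.06      ]
tip [ 0.49262744 -0.3194008   0.1778883 ]
-0.3175 [324.96311754 211.29744875] [325.76673519 245.43489576] [327.90511759 336.27276616]
-0.319 [324.96185848 213.42419823] [325.76302267 248.036869  ] [327.89055322 339.95250355]
-0.3205 [324.96060465 215.54210604] [325.75932967 250.6251575 ] [327.876108   343.60214103]
```

step_arm --pt "0.041 0.006 0.004" --pt "0.041 0.006 0.008" --pt "0.041 0.006 0.01" --pt "0.041 0.006 0.011" --pt "0.041 0.006 0.011" --pt "0.041 0.006 0.011" --pt "0.041 0.006 0.011" --pt "0.041 0.005 0.011" --pt "0.041 0.005 0.011" --pt "0.041 0.005 0.011" --yaw '[0, 0, 0, 0, 0, 0, 0, 0, 0, 0]'

```text
clock: 8.45
position: [0.553, 0.094, 0.1688]
eef_rot: [-179.9, 0.0, 89.8]
force: [1.3, -0.6, -1.1]
width: 0.0155
gripper_force: 68.4
```

step_arm --pt "0 0 0.01" --pt "0 0 0.01" --pt "0 0 0" --pt "0 0 0" --pt "0 0 0" --yaw '[0, 0, 0, 0, 0]'

```text
clock: 8.95
position: [0.554, 0.0912, 0.1508]
eef_rot: [180.0, 0.0, 89.7]
force: [-0.1, 0.1, -1.1]
width: 0.0152
gripper_force: 68.4
```

```bash
python3 - <<'E'
from h import *
s,im=snap('wrist','w5.png')
print(s['position'],s['eef_rot'],s['clock'],s['force'])
for l in ['hole_left']:
  for r in models.place_of('wrist',l)[:3]: c=r['centre'];print(l,round(r['score'],2),np.round(c,1),np.round(atz('wrist',s,c,.052),4))
a=im[150:300,220:420,::-1]
a=cv2.resize(a,(800,600),interpolation=cv2.INTER_CUBIC); a=(255*(a/255.)**.6).astype('uint8')
cv2.imwrite('pics/c5.png',a)
E
```

```text
[0.55398076 0.09120231 0.15081577] [1.79956160e+02 2.20455160e-03 8.97153417e+01] 8.95 [-0.149026    0.10401273 -1.14221441]
hole_left 0.7 [321.8 203.8] [0.553  0.0924 0.052 ]
hole_left 0.28 [294.4 364.8] [ 0.5303 -0.0457  0.052 ]
```

View pics/c5.png

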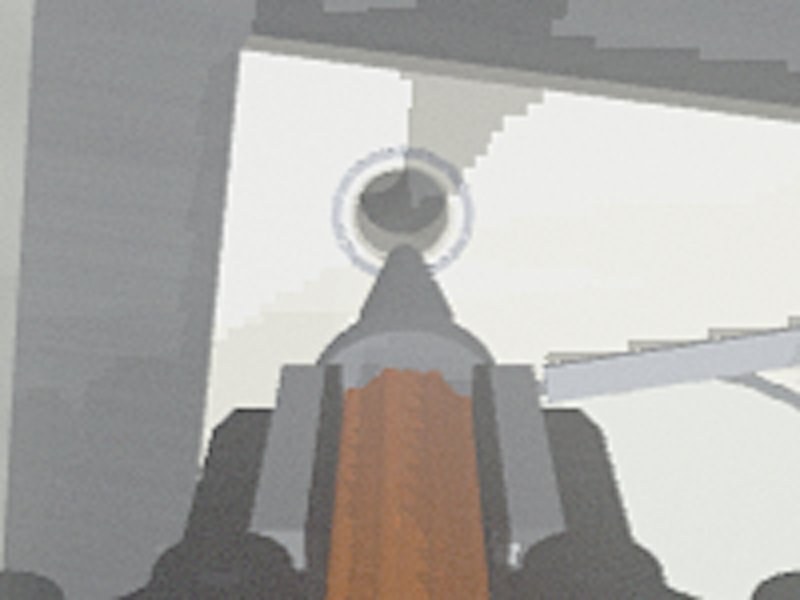

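```bash
python3 - <<'E'
from h import *
s=readout.sense();print(s['position'],s['clock'])
print('hole',atz('wrist',s,(320.5,203),.052))
# tip end nearest = front rim of 6mm flat tip (farther side +y hidden?), centre ~ 2px in
for z in(.058,.060,.062): print('tip',atz('wrist',s,(321.7,212.5),z))
E
```

```text
[0.55398508 0.09174463 0.1509114 ] 9.05
hole [0.55218147 0.0935098  0.052     ]
tip [0.55296409 0.08893041 0.058     ]
tip [0.552962   0.08971475 0.06      ]
tip [0.55295991 0.09049908 0.062     ]
```

step_arm --pt "0.003 -0.0015 0" --pt "0.003 -0.0015 0" --pt "0 0 0.003" --pt "0 0 0.003" --pt "0 0 0.002" --pt "0 0 0.002" --pt "0 0 0" --yaw '[0, 0, 0, 0, 0, 0, 0]'

```text
clock: 9.75
position: [0.5505, 0.0984, 0.1399]
eef_rot: [-180.0, 0.0, 89.8]
force: [-0.9, 0.7, -1.5]
width: 0.0151
gripper_force: 68.4
```

```bash
python3 - <<'E'
from h import *
s,im=snap('wrist')
print(s['position'],s['clock'],s['force'])
a=im[150:300,220:420,::-1]
a=cv2.resize(a,(800,600),interpolation=cv2.INTER_CUBIC); a=(255*(a/255.)**.6).astype('uint8')
cv2.imwrite('pics/c6.png',a)
E
```

```text
[0.55045637 0.09844599 0.13987142] 9.75 [-0.90047102  0.65136288 -1.53918334]
```

View pics/c6.png

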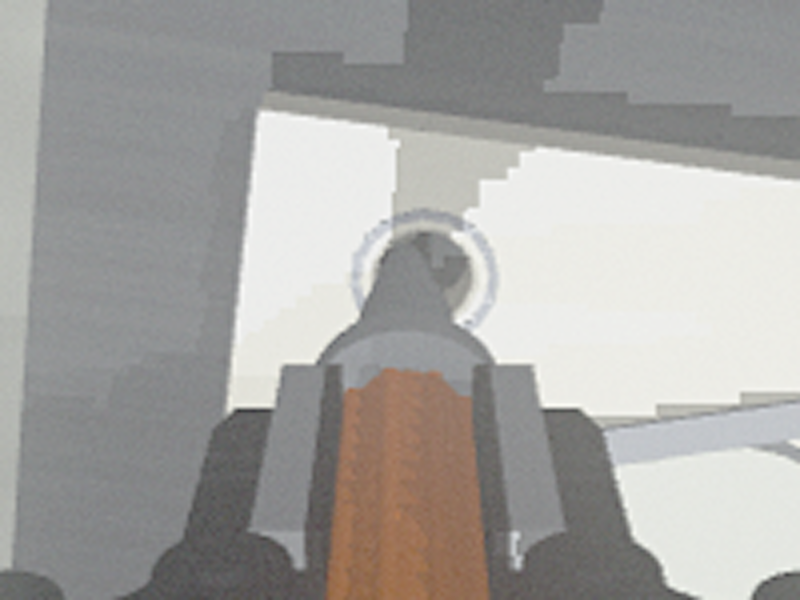

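step_arm --pt "-0.0015 0 0" --pt "-0.0013 0.0003 0" --pt "0 0 0.002" --pt "0 0 0.002" --pt "0 0 0.002" --pt "0 0 0.001" --pt "0 0 0" --yaw '[0, 0, 0, 0, 0, 0, 0]'

```text
clock: 10.5
position: [0.5508, 0.0958, 0.1331]
eef_rot: [-180.0, 0.0, 89.8]
force: [0.1, 1.0, -0.8]
width: 0.0152
gripper_force: 68.4
```

step_arm --pt "0 0 0.001" --pt "0 0 0.001" --pt "0 0 0.001" --pt "0 0 0" --yaw '[0, 0, 0, 0]'

```text
clock: 10.9
position: [0.5509, 0.0958, 0.1301]
eef_rot: [-180.0, 0.0, 89.8]
force: [0.9, -0.6, -2.1]
width: 0.0149
gripper_force: 68.4
```

step_arm --pt "0 0 0.001" --pt "0 0 0.001" --pt "0 0 0.001" --pt "0 0 0" --yaw '[0, 0, 0, 0]'

```text
clock: 11.3
position: [0.5508, 0.0957, 0.1271]
eef_rot: [-180.0, 0.0, 89.8]
force: [-0.0, -0.4, -1.7]
width: 0.0155
gripper_force: 68.4
```

step_arm --pt "0 0 0.001" --pt "0 0 0.001" --pt "0 0 0.001" --pt "0 0 0" --yaw '[0, 0, 0, 0]'

```text
clock: 11.7
position: [0.5509, 0.0959, 0.1242]
eef_rot: [-180.0, -0.0, 89.8]
force: [-0.2, 0.7, -0.9]
width: 0.0156
gripper_force: 68.4
```

step_arm --pt "0 0 0.001" --pt "0 0 0.001" --pt "0 0 0.001" --pt "0 0 0" --yaw '[0, 0, 0, 0]'

```text
clock: 12.1
position: [0.5512, 0.0961, 0.1218]
eef_rot: [180.0, -0.0, 89.8]
force: [-2.0, 0.7, 5.4]
width: 0.0153
gripper_force: 69.5
```

step_arm --pt "0 -0.0005 0" --pt "0 -0.0005 0.0005" --pt "0 -0.0002 0.001" --pt "0 -0.0002 0.001" --pt "0 0 0" --yaw '[0, 0, 0, 0, 0]'

```text
clock: 12.6
position: [0.5507, 0.0962, 0.12]
eef_rot: [179.8, -0.1, 89.8]
force: [-0.1, 1.2, 9.6]
width: 0.0154
gripper_force: 69.6
```

step_arm --pt "0 -0.0002 0.001" --pt "0 -0.0002 0.001" --pt "0 -0.0002 0.0005" --pt "0 0 0" --yaw '[0, 0, 0, 0]'

```text
clock: 13.0
position: [0.5503, 0.0963, 0.1177]
eef_rot: [179.8, -0.1, 89.8]
force: [-1.5, 0.8, 10.2]
width: 0.0151
gripper_force: 69.6
```

Sliding in steadily; I'll continue.

step_arm --pt "0 -0.0002 0.001" --pt "0 -0.0002 0.001" --pt "0 -0.0002 0.001" --pt "0 -0.0002 0.001" --pt "0 0 0" --yaw '[0, 0, 0, 0, 0]'

```text
clock: 13.5
position: [0.5495, 0.0963, 0.1135]
eef_rot: [179.8, -0.1, 89.8]
force: [-0.6, 1.4, 9.0]
width: 0.0155
gripper_force: 69.6
```

step_arm --pt "0.0002 -0.0002 0.001" --pt "0.0002 -0.0002 0.001" --pt "0.0001 -0.0002 0.001" --pt "0 -0.0002 0.001" --pt "0 0 0" --yaw '[0, 0, 0, 0, 0]'

```text
clock: 14.0
position: [0.5486, 0.0966, 0.1094]
eef_rot: [179.8, -0.1, 89.8]
force: [-0.8, -0.1, 8.5]
width: 0.0153
gripper_force: 69.5
```

step_arm --pt "0.0001 -0.0002 0.001" --pt "0 -0.0002 0.001" --pt "0.0001 -0.0002 0.001" --pt "0 -0.0002 0.001" --pt "0 0 0" --yaw '[0, 0, 0, 0, 0]'

```text
clock: 14.5
position: [0.5479, 0.0968, 0.1055]
eef_rot: [179.8, -0.1, 89.8]
force: [-1.0, 1.5, 9.4]
width: 0.0156
gripper_force: 69.6
```

step_arm --pt "0.0001 -0.0002 0.001" --pt "0.0001 -0.0002 0.001" --pt "0.0001 -0.0002 0.001" --pt "0 -0.0002 0.001" --pt "0 0 0" --yaw '[0, 0, 0, 0, 0]'

```text
clock: 15.0
position: [0.5472, 0.097, 0.1015]
eef_rot: [179.8, -0.1, 89.8]
force: [-0.6, 0.7, 9.2]
width: 0.0151
gripper_force: 69.4
```

step_arm --pt "0.0001 -0.0002 0.001" --pt "0 -0.0001 0.001" --pt "0 0 0.001" --pt "0 0 0.001" --pt "0 0 0" --yaw '[0, 0, 0, 0, 0]'

```text
clock: 15.5
position: [0.5469, 0.0971, 0.0975]
eef_rot: [179.8, -0.1, 89.8]
force: [-0.1, 1.5, 10.0]
width: 0.0158
gripper_force: 69.6
```

step_arm --pt "0.0002 0 0.001" --pt "0 0 0.001" --pt "0 0 0.001" --pt "0 0 0" --yaw '[0, 0, 0, 0]'

```text
clock: 15.9
position: [0.5468, 0.0972, 0.0946]
eef_rot: [179.8, -0.1, 89.8]
force: [-0.9, -0.4, 12.1]
width: 0.0156
gripper_force: 69.6
```

step_arm --pt "0 0 0.001" --pt "0 0 0.001" --pt "0 0 0.0005" --pt "0 0 0" --yaw '[0, 0, 0, 0]'

```text
clock: 16.3
position: [0.5469, 0.0972, 0.0922]
eef_rot: [179.8, -0.1, 89.8]
force: [-1.2, 0.4, 12.4]
width: 0.0155
gripper_force: 69.6
```

step_arm --pt "0 0 0.001" --pt "0 0 0.0005" --pt "0 0 0" --yaw '[0, 0, 0]'

```text
clock: 16.6
position: [0.5469, 0.0973, 0.0918]
eef_rot: [179.8, -0.1, 89.8]
force: [-4.9, -0.2, 24.3]
width: 0.0153
gripper_force: 71.2
```

step_arm --pt "0 0 -0.001" --pt "0 0 -0.0008" --pt "0 0 0" --yaw '[0, 0, 0]'

```text
clock: 16.9
position: [0.5467, 0.0973, 0.092]
eef_rot: [179.8, -0.0, 89.8]
force: [1.3, 0.9, 9.3]
width: 0.0155
gripper_force: 69.1
```

step_arm --pt "0 0 0" --pt "0 0 0" --pt "0 0 0" --pt "0 0 0" --pt "0 0 0" --yaw '[0, 0, 0, 0, 0]' --gripper 0.5 --grip_force 25

```text
clock: 17.4
position: [0.5452, 0.097, 0.0909]
eef_rot: [-180.0, 0.0, 89.8]
force: [-0.7, 0.2, 1.1]
width: 0.0426
gripper_force: 0.0
```

step_arm --pt "0 0 -0.02" --pt "0 0 -0.03" --pt "0 0 -0.04" --pt "0 0 -0.04" --pt "0 0 -0.03" --pt "0 0 -0.02" --pt "0 0 0" --pt "0 0 0" --yaw '[0, 0, 0, 0, 0, 0, 0, 0]'

```text
clock: 18.2
position: [0.5453, 0.0972, 0.271]
eef_rot: [180.0, -0.0, 89.9]
force: [0.4, -0.2, -1.2]
width: 0.0426
gripper_force: 0.0
```

```bash
python3 - <<'E'
from h import *
s,im=snap('wrist','w7.png')
print(s['position'],s['clock'],s['force'])
for l in ['drift_collar','hole_right','drift_grip']:
  for r in models.place_of('wrist',l)[:2]: c=r['centre'];print(l,round(r['score'],2),np.round(c,1),np.round(atz('wrist',s,c,.052),4))
plan([.497,-.2555,.22],89.7)
E
```

```text
[0.54528319 0.09717864 0.27096072] 18.2 [ 0.42136692 -0.18963814 -1.15609551]
drift_collar 0.65 [323.5 171.1] [0.5463 0.0905 0.052 ]
hole_right 0.76 [304.5 282.5] [ 0.5244 -0.0411  0.052 ]
drift_grip 0.65 [324.5 178.4] [0.5473 0.0828 0.052 ]
[[-0.039, -0.005, 0.006], [-0.039, -0.005, 0.005], [-0.039, -0.005, 0.006], [-0.039, -0.005, 0.005], [-0.039, -0.005, 0.006], [-0.039, -0.005, 0.005], [-0.04, -0.006, 0.006], [-0.039, -0.005, 0.005], [-0.04, -0.006, 0.006]] [np.float64(0.0), np.float64(0.0), np.float64(0.0), np.float64(0.0), np.float64(0.0), np.float64(0.0), np.float64(0.0), np.float64(0.0), np.float64(0.0)]
end [ 0.4968792  -0.25589904  0.21988281] 89.83878618941581
```

View pics/w7.png

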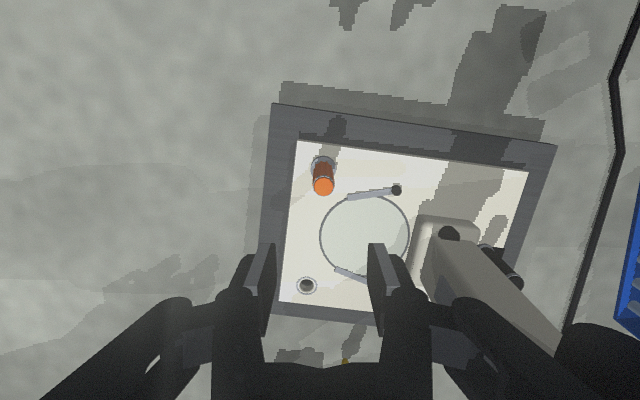

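step_arm --pt "-0.039 -0.005 0.006" --pt "-0.039 -0.005 0.005" --pt "-0.039 -0.005 0.006" --pt "-0.039 -0.005 0.005" --pt "-0.039 -0.005 0.006" --pt "-0.039 -0.005 0.005" --pt "-0.04 -0.005 0.006" --pt "-0.039 -0.005 0.005" --pt "-0.041 -0.006 0.006" --pt "0 0 0" --yaw '[0, 0, 0, 0, 0, 0, 0, 0, 0, 0]' --gripper 0.75

```text
clock: 19.4
position: [0.4954, -0.263, 0.22]
eef_rot: [-179.9, 0.2, 89.4]
force: [0.1, 0.4, 0.6]
width: 0.0635
gripper_force: 0.0
```

step_arm --pt "0 0 0" --pt "0 0 0" --yaw '[0, 0]'

```text
clock: 19.6
position: [0.4987, -0.2556, 0.2205]
eef_rot: [-179.9, -0.0, 89.9]
force: [0.6, 0.6, -0.1]
width: 0.064
gripper_force: 0.0
```

```bash
python3 - <<'E'
from h import *
s,im=snap('wrist','w8.png')
print(s['position'],s['clock'],s['force'],s['width'])
for r in models.place_of('wrist','pin_grip')[:2]: c=r['centre'];print(round(r['score'],2),np.round(c,1),np.round(atz('wrist',s,c,.095),4))
for r in models.cut_out('wrist','pin_grip')[:2]: print(r['score'],r['rect'])
E
```

```text
[ 0.49868581 -0.25556214  0.22052499] 19.6 [ 0.58536986  0.55017134 -0.10717119] 0.06401462816824864
0.67 [425.5 120. ] [ 0.571  -0.2011  0.095 ]
0.57 [321.6 198.4] [ 0.4975 -0.2596  0.095 ]
0.86 [310.3, 170.1, 337.9, 224.3]
0.6 [399.3, 100.2, 450.2, 139.3]
```

step_arm --pt "-0.001 0 0.03" --pt "-0.001 0 0.03" --pt "0 0 0.03" --pt "0 0 0.02" --pt "0 0 0.0105" --pt "0 0 0" --pt "0 0 0" --yaw '[0, 0, 0, 0, 0, 0, 0]'

```text
clock: 20.45
position: [0.499, -0.2588, 0.1013]
eef_rot: [180.0, 0.0, 89.9]
force: [-0.3, 0.5, -0.5]
width: 0.0642
gripper_force: 0.0
```

step_arm --pt "0 0 0" --pt "0 0 0" --pt "0 0 0" --pt "0 0 0" --pt "0 0 0" --pt "0 0 0" --yaw '[0, 0, 0, 0, 0, 0]' --gripper 0 --grip_force 25

```text
clock: 21.05
position: [0.4989, -0.2589, 0.1012]
eef_rot: [179.9, 0.0, 89.8]
force: [-0.5, 1.7, 5.2]
width: 0.0174
gripper_force: 25.8
```

step_arm --pt "0 0 0" --pt "0 0 -0.005" --pt "0 0 -0.015" --pt "0 0 -0.025" --pt "0 0 -0.03" --pt "0 0 -0.03" --pt "0 0 -0.02" --pt "0 0 -0.005" --pt "0 0 0" --yaw '[0, 0, 0, 0, 0, 0, 0, 0, 0]' --gripper 0 --grip_force 70

```text
clock: 21.95
position: [0.4984, -0.2588, 0.2313]
eef_rot: [179.9, -0.0, 89.8]
force: [0.3, 0.3, -1.7]
width: 0.0161
gripper_force: 68.9
```

```bash
python3 - <<'E'
from h import *
plan([.5256,-.0411,.15],89.7)
E
```

```text
[[0.036, 0.004, 0.014], [0.036, 0.005, 0.013], [0.036, 0.004, 0.014], [0.037, 0.005, 0.013], [0.036, 0.004, 0.014], [0.037, 0.005, 0.013]] [np.float64(0.0), np.float64(0.0), np.float64(0.0), np.float64(0.0), np.float64(0.0), np.float64(0.0)]
end [ 0.52596743 -0.04088552  0.1503237 ] 89.83930329038037
```

step_arm --pt "0.036 0.004 0.008" --pt "0.036 0.005 0.013" --pt "0.036 0.004 0.018" --pt "0.037 0.005 0.018" --pt "0.036 0.004 0.018" --pt "0.037 0.005 0.018" --pt "0 0 0" --pt "0 0 0" --pt "0 0 0" --yaw '[0, 0, 0, 0, 0, 0, 0, 0, 0]'

```text
clock: 22.85
position: [0.5255, -0.042, 0.1372]
eef_rot: [-179.9, 0.0, 89.8]
force: [0.8, -1.0, -1.2]
width: 0.0167
gripper_force: 68.9
```

```bash
python3 - <<'E'
from h import *
s,im=snap('wrist','w9.png')
print(s['position'],s['eef_rot'],s['clock'],s['force'])
for r in models.place_of('wrist','hole_right')[:2]: c=r['centre'];print(round(r['score'],2),np.round(c,1),np.round(atz('wrist',s,c,.052),4))
a=im[150:300,220:420,::-1]
a=cv2.resize(a,(800,600),interpolation=cv2.INTER_CUBIC); a=(255*(a/255.)**.6).astype('uint8')
cv2.imwrite('pics/c9.png',a)
E
```

```text
[ 0.52552686 -0.04199849  0.13718144] [-1.79938493e+02  4.90574089e-02  8.97728343e+01] 22.85 [ 0.7861     -0.99110182 -1.21983304]
0.91 [323.8 219. ] [ 0.5257 -0.0464  0.052 ]
```

View pics/c9.png

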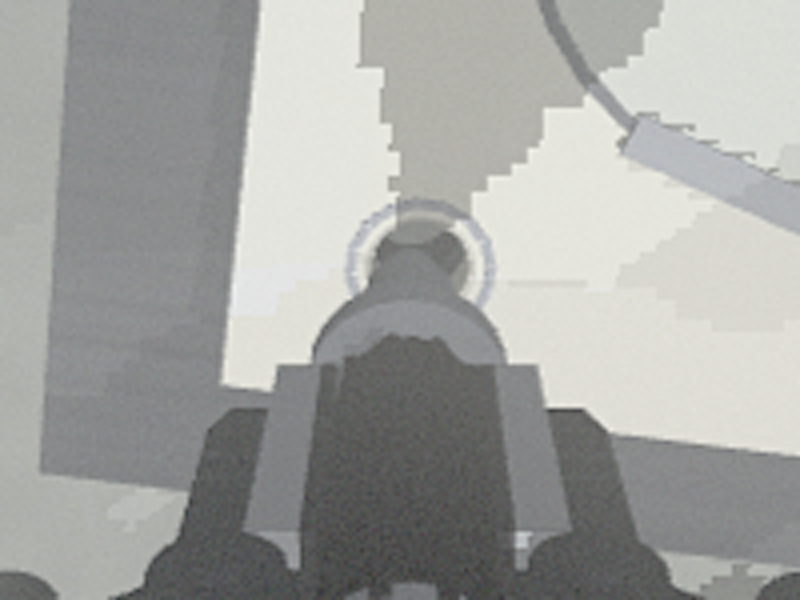

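step_arm --pt "-0.0018 0.0008 0" --pt "-0.0017 0.0008 0" --pt "0 0 0.003" --pt "0 0 0.003" --pt "0 0 0.002" --pt "0 0 0.001" --pt "0 0 0" --yaw '[0, 0, 0, 0, 0, 0, 0]'

```text
clock: 23.65
position: [0.5275, -0.0443, 0.1283]
eef_rot: [-180.0, 0.0, 89.8]
force: [-0.0, -0.2, -2.0]
width: 0.0166
gripper_force: 68.9
```

```bash
python3 - <<'E'
from h import *
s,im=snap('wrist','w10.png')
print(s['position'],s['eef_rot'],s['clock'],s['force'])
a=im[150:300,220:420,::-1]
a=cv2.resize(a,(800,600),interpolation=cv2.INTER_CUBIC); a=(255*(a/255.)**.6).astype('uint8')
cv2.imwrite('pics/c10.png',a)
E
```

```text
[ 0.52751977 -0.04429983  0.12834075] [-1.79975531e+02  2.27348890e-03  8.98459599e+01] 23.65 [-0.03743616 -0.21025584 -2.00311808]
```

View pics/c10.png

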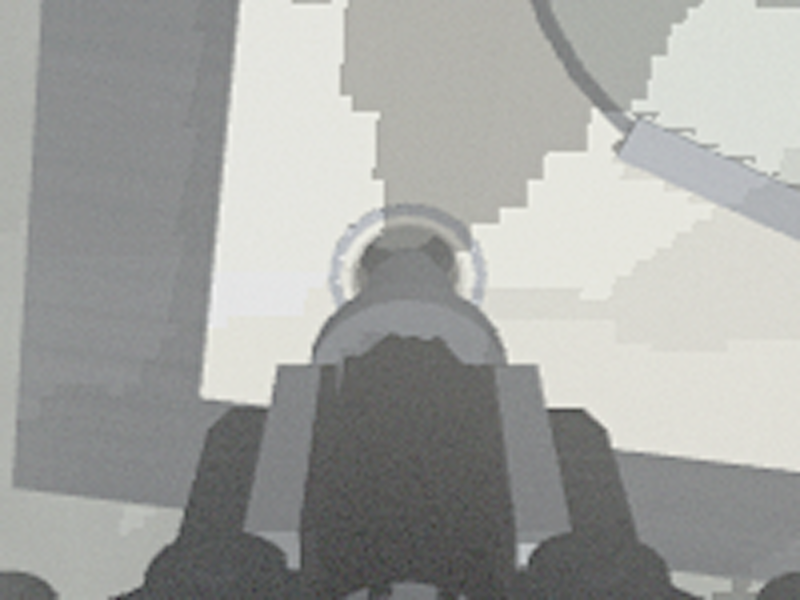

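step_arm --pt "-0.0007 0 0.001" --pt "0 0 0.0015" --pt "0 0 0.0015" --pt "0 0 0.0015" --pt "0 0 0.0015" --pt "0 0 0" --yaw '[0, 0, 0, 0, 0, 0]'

```text
clock: 24.3
position: [0.5275, -0.045, 0.1213]
eef_rot: [-180.0, -0.0, 89.8]
force: [0.0, -0.5, -0.4]
width: 0.0165
gripper_force: 68.9
```

step_arm --pt "0 0 0.001" --pt "0 0 0.001" --pt "0 0 0.001" --pt "0 0 0" --yaw '[0, 0, 0, 0]'

```text
clock: 24.7
position: [0.5276, -0.045, 0.1184]
eef_rot: [-180.0, -0.0, 89.8]
force: [0.6, 0.0, -0.8]
width: 0.0161
gripper_force: 68.9
```

step_arm --pt "0 0 0.001" --pt "0 0 0.001" --pt "0 0 0.001" --pt "0 0 0" --yaw '[0, 0, 0, 0]'

```text
clock: 25.1
position: [0.5275, -0.045, 0.1154]
eef_rot: [-180.0, -0.0, 89.8]
force: [-0.4, 0.4, -1.6]
width: 0.0161
gripper_force: 68.9
```

step_arm --pt "0 0 0.001" --pt "0 0 0.001" --pt "0 0 0.001" --pt "0 0 0" --yaw '[0, 0, 0, 0]'

```text
clock: 25.5
position: [0.5276, -0.045, 0.1124]
eef_rot: [-180.0, -0.0, 89.8]
force: [0.6, 0.6, -1.4]
width: 0.0164
gripper_force: 68.9
```

step_arm --pt "0 0 0.001" --pt "0 0 0.001" --pt "0 0 0.001" --pt "0 0 0" --yaw '[0, 0, 0, 0]'

```text
clock: 25.9
position: [0.5276, -0.045, 0.1094]
eef_rot: [-180.0, -0.0, 89.8]
force: [-1.1, 0.5, -1.1]
width: 0.0165
gripper_force: 68.9
```

step_arm --pt "0 0 0.001" --pt "0 0 0.001" --pt "0 0 0.001" --pt "0 0 0" --yaw '[0, 0, 0, 0]'

```text
clock: 26.3
position: [0.5273, -0.0449, 0.1063]
eef_rot: [-180.0, -0.0, 89.8]
force: [-1.2, -0.3, -1.5]
width: 0.0166
gripper_force: 68.9
```

step_arm --pt "0 -0.0003 0.001" --pt "0 0 0.001" --pt "0 0 0.001" --pt "0 0 0" --yaw '[0, 0, 0, 0]'

```text
clock: 26.7
position: [0.5269, -0.0449, 0.1032]
eef_rot: [-179.9, -0.0, 89.8]
force: [-2.9, 1.5, -0.9]
width: 0.016
gripper_force: 68.9
```

step_arm --pt "0 0 0.001" --pt "0 0 0.001" --pt "0 0 0.001" --pt "0 0 0" --yaw '[0, 0, 0, 0]'

```text
clock: 27.1
position: [0.5269, -0.0449, 0.1003]
eef_rot: [-179.9, -0.0, 89.8]
force: [-3.8, 2.5, -0.4]
width: 0.0161
gripper_force: 69.0
```

Sliding in with only small side forces, so I'll relieve those and continue. Home should be near TCP 0.093.

step_arm --pt "0.0002 -0.0004 0.001" --pt "0 0 0.001" --pt "0 0 0.001" --pt "0 0 0" --yaw '[0, 0, 0, 0]'

```text
clock: 27.5
position: [0.5268, -0.0448, 0.0974]
eef_rot: [-180.0, -0.0, 89.8]
force: [-3.2, 2.1, 0.6]
width: 0.0162
gripper_force: 69.1
```

step_arm --pt "0 0 0.001" --pt "0 0 0.001" --pt "0 0 0.001" --pt "0 0 0" --yaw '[0, 0, 0, 0]'

```text
clock: 27.9
position: [0.5268, -0.0448, 0.0944]
eef_rot: [-180.0, -0.0, 89.8]
force: [-4.9, 3.1, 0.0]
width: 0.0164
gripper_force: 69.1
```

step_arm --pt "0.0002 -0.0004 0.0008" --pt "0 0 0.0006" --pt "0 0 0.0005" --pt "0 0 0" --yaw '[0, 0, 0, 0]'

```text
clock: 28.3
position: [0.5268, -0.0447, 0.0934]
eef_rot: [180.0, -0.0, 89.8]
force: [-5.5, 2.9, 8.6]
width: 0.0164
gripper_force: 70.1
```

step_arm --pt "0 0 0.0005" --pt "0 0 0" --yaw '[0, 0]'

```text
clock: 28.5
position: [0.5268, -0.0447, 0.0933]
eef_rot: [180.0, -0.0, 89.8]
force: [-7.5, 3.3, 14.8]
width: 0.0166
gripper_force: 70.7
```

step_arm --pt "0 -0.0003 -0.0008" --pt "0 0 -0.0004" --pt "0 0 0" --yaw '[0, 0, 0]'

```text
clock: 28.8
position: [0.5267, -0.0447, 0.0935]
eef_rot: [179.9, 0.0, 89.8]
force: [-2.3, 2.1, 1.4]
width: 0.0164
gripper_force: 69.0
```

step_arm --pt "0 0 0" --pt "0 0 0" --pt "0 0 0" --pt "0 0 0" --pt "0 0 0" --yaw '[0, 0, 0, 0, 0]' --gripper 0.5 --grip_force 25

```text
clock: 29.3
position: [0.5264, -0.0448, 0.0934]
eef_rot: [180.0, 0.0, 89.8]
force: [-0.1, -0.9, -0.6]
width: 0.0427
gripper_force: 0.0
```

step_arm --pt "0 0 -0.02" --pt "0 0 -0.03" --pt "0 0 -0.04" --pt "0 0 -0.04" --pt "0 0 -0.03" --pt "-0.02 -0.02 -0.02" --pt "-0.02 -0.03 0" --pt "0 0 0" --pt "0 0 0" --yaw '[0, 0, 0, 0, 0, 0, 0, 0, 0]'

```text
clock: 30.2
position: [0.4759, -0.0848, 0.2738]
eef_rot: [179.9, -0.1, 89.8]
force: [0.1, -0.1, -0.3]
width: 0.0425
gripper_force: 0.0
```

```bash
python3 - <<'E'
from h import *
s,im=snap('wrist','w11.png')
print(s['position'],s['clock'],s['force'])
s,sc=snap('scene')
a=cv2.resize(im[60:310,220:540,::-1],(768,600),interpolation=cv2.INTER_CUBIC)[:300]
b=cv2.resize(sc[120:250,260:450,::-1],(768,525))[50:350]
cv2.imwrite('pics/f.png',np.vstack([a,b]))
E
```

```text
[ 0.47589042 -0.08475222  0.27376774] 30.2 [ 0.13251843 -0.11005179 -0.26437748]
```

View pics/f.png

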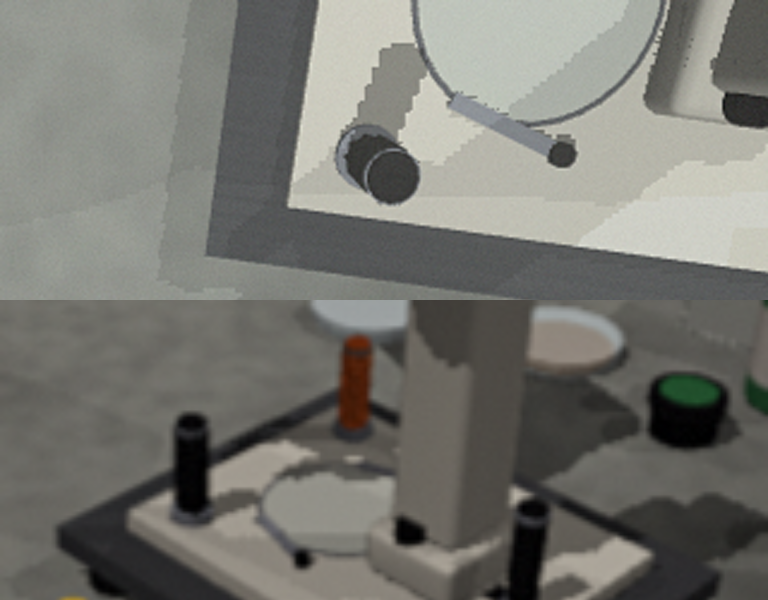

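The pictures show the pin (crop (190,470)) and the drift (crop (355,390)) upright, with both collars on the foot and the gripper clear.

```bash
python3 -c "
from station import bot
print(bot.job_done())"
```

```text
the job is handed in; nothing more can be done
None
```

I pushed the drift fully home in the front left hole, so it drew the stand into line, then put the pin fully home in the front right hole. Both are released and upright; the drift's last push briefly read 24 N as its collar seated, just over your 20 N, and the job is handed in, with no verdict returned.

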